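Check the light gates of a dynamics track with the fingertips

ROBOT

A 6-joint arm with a two-finger parallel gripper is mounted at the origin on the work surface. World frame = base frame: x ahead of the robot, y to its left, z up, the work surface at z = 0. Lengths are in m, angles in rad, forces in N, time in s.
With the tool pointing down it reaches from about 0.375 to 0.9 m from the base axis. Payload 3.1 kg.
Tool frame: the origin (TCP) lies between the finger pads, 19 mm behind the fingertips; this is the grasp point; z points along the fingers, y is the line along which they close (so a half turn about z gives the same grasp; the last joint's range is limited). The gripper opens to 87 mm and grips with 3 to 60 N. Pads are 19 mm wide; open, the fingers measure 117 mm over their backs; the gripper's body (75 mm by 190 mm) begins 51 mm behind the grasp point.
Start: joints at [-1.284, 0.527, 1.433, -0, 1.181, -0.178], TCP at [0.281, -0.558, 0.241] pointing down, gripper open.
Joint ranges: [-3.08, 3.08], [-0.75, 2.2], [0.22, 2.44], [-1.43, 4.57], [0, 2.65], [-2.85, 2.85]. Speed limits (rad/s): [2.79, 2.79, 3.14, 3.14, 3.14, 3.14].

INTERFACE

Orientations are given as a unit quaternion [x, y, z, w].
In Python, from rig import robot gives the robot as it stands. The module is installed in compiled form; this text tells all that it offers.
- The arm moves only by the tool send_rows, never from a script. Its argument "increments" is one flat list of numbers, 7 for each row, row after row: the turn, a rotation vector about the world's x, y, z in rad, then the shift along the world's x, y, z in cm, then the opening, from 0 (shut) to 1 (fully open). A call has 1 to 20 rows; each row shifts and turns the commanded pose from where the row before left it; what a row does not reach is not made up. A row lasts 1/12 s, in which the tool goes at most 41.7 mm and 7.16 degrees, less where a joint would pass 70% of its speed; a pose out of reach is approached as far as the arm can. A call is refused whole if a number of a shift passes 4.17 or a number of a turn 0.125, either way. A call with a gripper value outside its range is refused whole. The fingers move at their own pace and stop on an object; "newtons" is the grip in N (left out, the last holds). Time passes only in rows, so rows that do not move let the fingers close. It gives the time, the measured TCP pose, the force, the opening and the grip force at its end, in the units of the state.
- robot.get_obs(): the state, without advancing time (a new reading comes with each control period).
- robot.camera(name): name is "scene" or "top" or "wrist"; returns a dict with "image" (384x512x3 uint8, red, green, blue), "range_z" (384x512 float32, m along the optical axis (not along the pixel's ray), 0 where there is no reading), "fx", "fy", "cx", "cy" (pixels), "R" (3x3) and "t" (3): a world point X has camera coordinates R X + t. Camera axes: x right, y down, z forward; pixel columns grow to the right and rows downward; lengths in m; the calibration is good to about 2 mm. A picture is of the moment at which its call begins.
- robot.hand_in(): hands the job in; it is judged then, once.
The state is a dict: "time": time; "q": joint angles; "joint_velocities": joint speeds; "joint_torque": joint torques, N m; "position": TCP position; "tool_rot": TCP orientation; "ft_force": force on the tool from outside, world axes, zero at the start; "moment": the same for the moment, N m; "grip_width": finger opening in m; "grip_force": force on a finger pad.
Only numpy, scipy, OpenCV 4.12 (cv2) and the standard library are available. Lean on these libraries where they do the work, as an engineer would, in place of code of your own. Each camera call takes 0.05 s, during which the arm holds its last target. There are 200 camera calls.

TASK

Check the three light gates on the dynamics track the way you would with a finger: first press the reset button on the counter-timer, then go down over the bare track between the release magnet and the gate nearest to it and run the fingertips along the track through all three gates to the buffer's side. Stay low for the whole run, with the fingertips about midway between the light beams and the track, and come out beyond the last gate before you lift clear. Touch neither the track nor the gates, whose spacing has been measured, and leave everything else on the bench where it is.

Things in the scene. Friction and masses are not known exactly. Their poses are not given: they have to be found in the camera images.
- track: Aluminium dynamics track, 660 mm long, 50 mm wide, its flat top 56 mm above the bench, standing on two black cross feet 110 mm long; fixed. Origin on the bench under its middle; its y axis runs along the track, x across it, z up. Lies roughly left to right; its three gates' beams are 80 to 200 mm apart. The lane between the prongs is 80 mm wide: shut fingers pass with room to spare.
- magnet: Release magnet at one end of the track (which end changes; 290 mm from the track's middle): a copper coil of 34 mm diameter, lying along the track between two square black cheeks on an aluminium foot 50 x 30 mm; 50 mm high, 58 mm long over its steel core; fixed. Origin under its middle, on the track's top. The run starts at this end.
- buffer: End buffer at the other end of the track (290 mm from its middle): a 44 mm wide upright aluminium plate with two black rubber pads, on a foot 50 x 30 mm, 38 mm high, 34 mm long; fixed. Origin under its middle, on the track's top.
- gate_a_beam (a point): Middle of the light beam of the most +y gate (along the track's y axis): a black U, 120 mm wide across the track, 22 mm thick along it; two prongs 20 mm wide rise beside the track to 112 mm above the bench, 80 mm apart inside, open at the top. Point: midway between the prongs, 98 mm above the bench, 42 mm above the track. Axes as the track's. Clamped on: 8 N along the track shifts it.
- gate_b_beam (a point): Middle of the light beam of the middle gate (along the track's y axis): a black U, 120 mm wide across the track, 22 mm thick along it; two prongs 20 mm wide rise beside the track to 112 mm above the bench, 80 mm apart inside, open at the top. Point: midway between the prongs, 98 mm above the bench, 42 mm above the track. Axes as the track's. Clamped on: 8 N along the track shifts it.
- gate_c_beam (a point): Middle of the light beam of the most -y gate (along the track's y axis): a black U, 120 mm wide across the track, 22 mm thick along it; two prongs 20 mm wide rise beside the track to 112 mm above the bench, 80 mm apart inside, open at the top. Point: midway between the prongs, 98 mm above the bench, 42 mm above the track. Axes as the track's. Clamped on: 8 N along the track shifts it.
- timer: Counter-timer: flat grey case 160 mm deep (x) by 200 mm wide (y), white top panel 50 mm above the bench, with a dark blank display, a small selector knob (24 mm across, 12 mm tall, at 45, -62 mm) and the reset button; stands beyond the track; fixed. Origin under its middle.
- reset_top (a point): Middle of the top face of the reset button: round black push button, 28 mm across, in a grey collar, on the timer's top in its near left quarter (45 mm nearer the robot and 45 mm to the left of the timer's middle). Pressed straight down. Moves with the button.
- reset (a joint): Travel of the reset button: 0 up, 0.006 m fully down; sprung, fully down at about 4 N, comes up by itself.
- cart: Bystander: grey four-wheeled track cart, 120 mm long (y), 62 mm wide, with an upright white flag, 75 mm high; loose, 0.25 kg; stands on the bench on the robot's side of the track. Origin under its middle.
- weight_big: Bystander: brass knob weight, 42 mm diameter, 55 mm high, loose, beside the track on the robot's side. Origin under its middle.
- weight_small: Bystander: brass knob weight, 28 mm diameter, 39 mm high, loose, beside the track on the robot's side. Origin under its middle.
- dish: Bystander: shallow glass dish, 90 mm across, 16 mm high, loose. Origin under its middle.
- pot: Bystander: steel pot, 48 mm diameter, 45 mm high, loose. Origin under its middle.
- screwdriver: Bystander: screwdriver lying on the bench, loose. Origin under its middle; handle to its -x.
- multimeter: Bystander: black multimeter, 180 x 85 x 36 mm (46 mm at its dial), loose, lying on its back. Origin under its middle.

How it is judged:
On the way, in this order (a step that is already met when the one before it is completed fails the run):
1. the timer's reset button is pressed at least 4 mm of its 6 mm (value of joint reset above 0.004 m).
2. fingertips low over the track 15 to 50 mm ahead of the 1st beam, counted from the magnet (TCP at most 16 mm above beam height, within 30 mm of the middle line) (((y of magnet in the frame of track above 0 m and x of the grasp point in the frame of gate_a_beam between -0.03 and 0.03 m and z of the grasp point in the frame of gate_a_beam below 0.016 m and y of the grasp point in the frame of gate_a_beam between 0.015 and 0.05 m) or (y of magnet in the frame of track below 0 m and x of the grasp point in the frame of gate_c_beam between -0.03 and 0.03 m and z of the grasp point in the frame of gate_c_beam below 0.016 m and y of the grasp point in the frame of gate_c_beam between -0.05 and -0.015 m))).
3. they break the first gate's beam from that side, equally low (((y of magnet in the frame of track above 0 m and x of the grasp point in the frame of gate_a_beam between -0.03 and 0.03 m and z of the grasp point in the frame of gate_a_beam below 0.016 m and y of the grasp point in the frame of gate_a_beam between -0.02 and 0.008 m) or (y of magnet in the frame of track below 0 m and x of the grasp point in the frame of gate_c_beam between -0.03 and 0.03 m and z of the grasp point in the frame of gate_c_beam below 0.016 m and y of the grasp point in the frame of gate_c_beam between -0.008 and 0.02 m))).
4. fingertips low over the track 15 to 50 mm ahead of the 2nd beam, counted from the magnet (TCP at most 16 mm above beam height, within 30 mm of the middle line) (((y of magnet in the frame of track above 0 m and x of the grasp point in the frame of gate_b_beam between -0.03 and 0.03 m and z of the grasp point in the frame of gate_b_beam below 0.016 m and y of the grasp point in the frame of gate_b_beam between 0.015 and 0.05 m) or (y of magnet in the frame of track below 0 m and x of the grasp point in the frame of gate_b_beam between -0.03 and 0.03 m and z of the grasp point in the frame of gate_b_beam below 0.016 m and y of the grasp point in the frame of gate_b_beam between -0.05 and -0.015 m))).
5. they break the second gate's beam from that side, equally low (((y of magnet in the frame of track above 0 m and x of the grasp point in the frame of gate_b_beam between -0.03 and 0.03 m and z of the grasp point in the frame of gate_b_beam below 0.016 m and y of the grasp point in the frame of gate_b_beam between -0.02 and 0.008 m) or (y of magnet in the frame of track below 0 m and x of the grasp point in the frame of gate_b_beam between -0.03 and 0.03 m and z of the grasp point in the frame of gate_b_beam below 0.016 m and y of the grasp point in the frame of gate_b_beam between -0.008 and 0.02 m))).
6. fingertips low over the track 15 to 50 mm ahead of the 3rd beam, counted from the magnet (TCP at most 16 mm above beam height, within 30 mm of the middle line) (((y of magnet in the frame of track above 0 m and x of the grasp point in the frame of gate_c_beam between -0.03 and 0.03 m and z of the grasp point in the frame of gate_c_beam below 0.016 m and y of the grasp point in the frame of gate_c_beam between 0.015 and 0.05 m) or (y of magnet in the frame of track below 0 m and x of the grasp point in the frame of gate_a_beam between -0.03 and 0.03 m and z of the grasp point in the frame of gate_a_beam below 0.016 m and y of the grasp point in the frame of gate_a_beam between -0.05 and -0.015 m))).
7. they break the third gate's beam from that side, equally low (((y of magnet in the frame of track above 0 m and x of the grasp point in the frame of gate_c_beam between -0.03 and 0.03 m and z of the grasp point in the frame of gate_c_beam below 0.016 m and y of the grasp point in the frame of gate_c_beam between -0.02 and 0.008 m) or (y of magnet in the frame of track below 0 m and x of the grasp point in the frame of gate_a_beam between -0.03 and 0.03 m and z of the grasp point in the frame of gate_a_beam below 0.016 m and y of the grasp point in the frame of gate_a_beam between -0.008 and 0.02 m))).
8. they come out low beyond the third gate, 30 mm or more past its beam (((y of magnet in the frame of track above 0 m and x of the grasp point in the frame of gate_c_beam between -0.03 and 0.03 m and z of the grasp point in the frame of gate_c_beam below 0.016 m and y of the grasp point in the frame of gate_c_beam between -0.12 and -0.03 m) or (y of magnet in the frame of track below 0 m and x of the grasp point in the frame of gate_a_beam between -0.03 and 0.03 m and z of the grasp point in the frame of gate_a_beam below 0.016 m and y of the grasp point in the frame of gate_a_beam between 0.03 and 0.12 m))).
At the end, for the whole second after the job is handed in: After reset and a low run through all three gates from the magnet's end: the button is up again (under 2 mm), every gate stands within 4 mm of where it was on the track, and every loose thing lies within 12 mm of its place (distance of each of gate_a_beam, gate_b_beam, gate_c_beam from where it was at the start of the episode below 0.004 m and distance of each of cart, weight_big, weight_small, dish, pot, screwdriver, multimeter from where it was at the start of the episode below 0.012 m and value of joint reset below 0.002 m); the robot touches nothing.
It fails at once if the robot touches the track, a gate, the magnet or the buffer (over 1 N) (contact force between any of the fingers, the arm and track above 1 N or contact force between any of the fingers, the arm and magnet above 1 N or contact force between any of the fingers, the arm and buffer above 1 N).
It fails at once if a gate is shifted by more than 4 mm (distance of any of gate_a_beam, gate_b_beam, gate_c_beam from where it was at the start of the episode above 0.004 m).
It fails at once if a loose bystander is lifted, carried or pushed more than 12 mm (distance of any of cart, weight_big, weight_small, dish, pot, screwdriver, multimeter from where it was at the start of the episode above 0.012 m).
It also fails if it takes over 51 s, if anything falls off the work surface, if the arm or the gripper's body presses on something with over 40 N, if the wrist force passes 120 N, or if a joint passes its speed limit or range.

## Working session

There is one attempt and no reset: what is moved stays moved. The work goes in short steps, Python scripts to look and compute and a tool call to move; the robot and the scene stay as the last step left them, time stands still between calls to the robot, and variables do not carry over. Pictures are saved under pics/ and viewed, at most 10 in all, crops included, and the job is handed in when it is done.

Besides the shell and the picture viewer there is one more tool, called after "Emit:" by a JSON object that holds its "op" and its "data", one argument or row to a line. send_rows: Moves the arm, as the interface text tells. Its arguments: {"type":"object","properties":{"increments":{"type":"array"},"newtons":{"type":"number"}},"required":["increments"]}

```bash
mkdir -p pics
cat > h.py <<'E'
import numpy as np,cv2
from rig import robot
def snap(n,f):
    c=robot.camera(n); cv2.imwrite(f'pics/{f}.png',c['image'][:,:,::-1]); np.savez(f'{f}.npz',**c); return c
def world(c):
    z=c['range_z'].astype(float); v,u=np.indices(z.shape)
    P=np.stack([(u-c['cx'])/c['fx']*z,(v-c['cy'])/c['fy']*z,z],-1)
    W=(P-c['t'])@c['R']; W[z==0]=np.nan; return W
E
python3 - <<'E'
from h import *
for n in('top','scene'):
    c=snap(n,n+'1'); print(n,c['fx'],-c['R'].T@c['t'])
o=robot.get_obs(); print(o['time'],o['position'],o['tool_rot'],o['grip_width'])
a=cv2.imread('pics/top1.png')
cv2.imwrite('pics/top1b.png',cv2.resize(a,(800,600)))
E
```

```text
top 474.2558101931684 [ 0.3396852  -0.10087578  1.79521179]
scene 458.53067101046736 [1.37391229 0.26500499 1.03994064]
0.1 [ 0.28056525 -0.55778856  0.24037033] [ 9.72999970e-01  2.30803158e-01 -5.25334505e-05 -9.78381184e-04] 0.08743007487987756
```

View pics/top1.png

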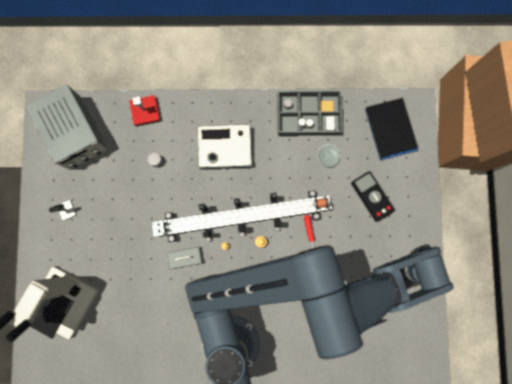

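View pics/scene1.png

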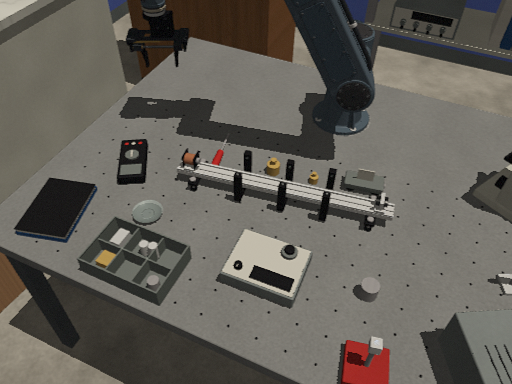

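The top view has world x up and y to the left. The magnet is at the right end (322,203) and the buffer at the left (158,228). The gates are near columns 207, 240 and 277, and the reset button is at about (212,157). In the scene view the button is at (290,250) and all six gate prongs stand clear of the other things. Next I'll measure these by depth.

```bash
cat > m.py <<'E'
from h import *
def load(n): return dict(np.load(n+'.npz'))
for n in('top1','scene1'):
    c=load(n); W=world(c); X,Y,Z=W[...,0],W[...,1],W[...,2]; im=c['image'].astype(int)
    roi=(X>.35)&(X<.75)&(Y>-.5)&(Y<.45)
    m=roi&(abs(Z-.056)<.006)&(im.min(-1)>120)
    k,l,s,_=cv2.connectedComponentsWithStats(m.astype(np.uint8)); 
    # track top: fit rectangle of points, robust line
    P=W[m&(X<.66)][:,:2]
    r=cv2.minAreaRect(P.astype(np.float32)); print(n,'track',len(P),r)
    vx,vy,x0,y0=cv2.fitLine(P.astype(np.float32),cv2.DIST_HUBER,0,.01,.01).ravel(); print(' line',vx,vy,x0,y0)
    m=roi&(Z>.1)&(Z<.122)&(im.max(-1)<90)
    k,l,s,ce=cv2.connectedComponentsWithStats(m.astype(np.uint8))
    for i in range(1,k):
        if s[i,4]>5: p=W[l==i]; print(' prong',s[i,4],ce[i].round(1),p.mean(0).round(4),p.min(0).round(3),p.max(0).round(3))
    m=(X>.6)&(X<.95)&(Y>-.25)&(Y<.25)&(Z>.04)&(Z<.056)&(im.min(-1)>150)
    p=W[m]; print(' timer',len(p),np.median(p[:,2]),cv2.minAreaRect(p[:,:2].astype(np.float32)))
    m=(X>.68)&(X<.95)&(Y>-.12)&(Y<.12)&(Z>.04)&(Z<.08)&(im.max(-1)<100)
    k,l,s,ce=cv2.connectedComponentsWithStats(m.astype(np.uint8))
    for i in range(1,k):
        if s[i,4]>8: p=W[l==i]; print(' dark',s[i,4],ce[i].round(1),np.median(p,0).round(4),p.min(0).round(3),p.max(0).round(3))
E
python3 m.py
```

```text
top1 track 1556 ((0.5129750370979309, -0.04299989342689514), (0.6593517065048218, 0.2938160002231598), 89.90470123291016)
 line 0.14518628 -0.9894043 0.4595891 0.022926683
 prong 24 [273.1 196. ] [ 0.5317 -0.1574  0.1125] [ 0.524 -0.168  0.108] [ 0.542 -0.15   0.12 ]
 prong 28 [237.1 201.4] [ 0.5135 -0.0286  0.113 ] [ 0.505 -0.039  0.101] [ 0.522 -0.021  0.122]
 prong 28 [202.4 206.7] [0.496  0.0952 0.1111] [0.487 0.086 0.103] [0.506 0.104 0.121]
 prong 36 [278.  222.9] [ 0.4354 -0.1733  0.1119] [ 0.425 -0.184  0.101] [ 0.446 -0.163  0.121]
 prong 33 [241.1 228.5] [ 0.4169 -0.0423  0.1117] [ 0.408 -0.053  0.105] [ 0.426 -0.031  0.119]
 prong 32 [206.1 233.8] [0.3996 0.0814 0.1127] [0.392 0.071 0.103] [0.409 0.093 0.121]
 timer 1550 0.0503425907239739 ((0.7604532241821289, -0.06413732469081879), (0.19650129973888397, 0.40553396940231323), 16.78998374938965)
 dark 219 [215.3 133.9] [0.7751 0.0556 0.0524] [0.757 0.006 0.041] [0.792 0.105 0.064]
 dark 9 [240. 133.] [ 0.7754 -0.0385  0.0623] [ 0.77  -0.042  0.054] [ 0.781 -0.034  0.069]
 dark 22 [212.2 155.8] [0.6868 0.0644 0.0733] [0.682
[... 1113 characters left out ...]
8.8 250.3] [0.6906 0.067  0.0701] [0.68  0.046 0.059] [0.701 0.081 0.075]
 dark 42 [286.3 256. ] [0.703  0.0638 0.0563] [0.685 0.044 0.046] [0.71  0.087 0.066]
 dark 62 [237.6 264.7] [ 0.7821 -0.0366  0.0601] [ 0.768 -0.05   0.048] [ 0.79  -0.026  0.065]
 dark 588 [271.4 278.2] [0.7764 0.055  0.0506] [ 0.755 -0.001  0.044] [0.798 0.109 0.056]
 dark 22 [227.7 276.2] [ 0.8131 -0.0484  0.0419] [ 0.81  -0.072  0.04 ] [ 0.815 -0.027  0.047]
 dark 30 [246.6 283.5] [0.8126 0.0054 0.0436] [ 0.81  -0.021  0.04 ] [0.814 0.027 0.049]
 dark 25 [266.2 290.6] [0.8102 0.0581 0.0437] [0.808 0.031 0.04 ] [0.812 0.081 0.047]
 dark 18 [284.4 297.4] [0.8089 0.1037 0.0434] [0.806 0.087 0.04 ] [0.811 0.119 0.047]
```

Emit:
{"op": "send_rows", "data": {
  "increments": [0, 0, -0.108, 2, 3.1, 0, 0, 0, 0, -0.108, 2, 3.1, 0, 0, 0, 0, -0.108, 2, 3.1, 0, 0, 0, 0, 0, 2, 3.1, 0, 0, 0, 0, 0, 2, 3.1, 0, 0, 0, 0, 0, 2, 3.1, 0, 0, 0, 0, 0, 2, 3.1, 0, 0, 0, 0, 0, 2, 3.1, 0, 0, 0, 0, 0, 2, 3.1, 0, 0, 0, 0, 0, 2, 3.1, 0, 0, 0, 0, 0, 2, 3.1, -0.5, 0, 0, 0, 0, 2, 3.1, -0.5, 0, 0, 0, 0, 2, 3.1, -0.5, 0, 0, 0, 0, 2, 3.1, -0.5, 0, 0, 0, 0, 2, 3.1, -0.5, 0, 0, 0, 0, 2, 3.1, -0.5, 0, 0, 0, 0, 2, 3.1, -0.5, 0, 0, 0, 0, 2, 3.1, -0.5, 0, 0, 0, 0, 0, 0, 0, 0, 0, 0, 0, 0, 0, 0, 0]
}}

```text
time: 1.77
position: [0.6408, 0.0017, 0.2001]
tool_rot: [0.997, 0.073, -0.001, -0.0]
ft_force: [-0.5, 0.2, -0.1]
grip_width: 0.0004
grip_force: 0.0
```

Run:
```python
from h import *
c=snap('wrist','w1'); W=world(c); X,Y,Z=np.moveaxis(W,-1,0); im=c['image'].astype(int)
print(robot.get_obs()['position'],robot.get_obs()['grip_width'])
m=(X>.64)&(X<.73)&(Y>.02)&(Y<.11)&(Z>.06)&(Z<.085)
p=W[m]; print(m.sum(), p.mean(0) if m.any() else '', np.percentile(p,[2,50,98],axis=0) if m.any() else '')
```

```text
[6.40218638e-01 2.79588695e-04 2.00415753e-01] 0.0002962837250877835
1518 [0.68835316 0.06411323 0.06573918] [[0.66852128 0.0459365  0.06021798]
 [0.68872798 0.06379382 0.0623017 ]
 [0.70681701 0.08382715 0.07246485]]
```

View pics/w1.png

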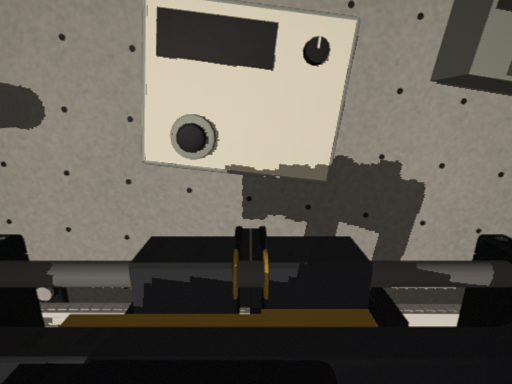

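The wrist view shows the button at (191,137) in its collar. By depth it is at (0.6885, 0.0645) with its top at z 0.072, which agrees with the earlier measurements. I'll approach from above.

Emit:
{"op": "send_rows", "data": {
  "increments": [0, 0, 0, 1.6, 2.1, 0, 0, 0, 0, 0, 1.6, 2.1, 0, 0, 0, 0, 0, 1.6, 2.2, 0, 0, 0, 0, 0, 0, 0, -2.5, 0, 0, 0, 0, 0, 0, -2.5, 0, 0, 0, 0, 0, 0, -2.5, 0, 0, 0, 0, 0, 0, -2, 0, 0, 0, 0, 0, 0, -0.9, 0, 0, 0, 0, 0, 0, 0, 0, 0, 0, 0, 0, 0, 0, 0, 0, 0, 0, 0, 0, 0, 0]
}}

```text
time: 2.73
position: [0.6899, 0.0628, 0.099]
tool_rot: [0.998, 0.07, 0.001, 0.0]
ft_force: [0.3, 0.9, 0.2]
grip_width: 0.0003
grip_force: 0.0
```

Emit:
{"op": "send_rows", "data": {
  "increments": [0, 0, 0, 0, 0.1, -0.4, 0, 0, 0, 0, 0, 0, -0.4, 0, 0, 0, 0, 0, 0, -0.2, 0, 0, 0, 0, 0, 0, -0.2, 0, 0, 0, 0, 0, 0, 0, 0, 0, 0, 0, 0, 0, 0, 0]
}}

```text
time: 3.23
position: [0.6897, 0.0646, 0.086]
tool_rot: [0.997, 0.071, 0.001, 0.0]
ft_force: [0.8, 0.2, 2.9]
grip_width: 0.0006
grip_force: 1.7
```

Emit:
{"op": "send_rows", "data": {
  "increments": [0, 0, 0, 0, 0, -0.1, 0, 0, 0, 0, 0, 0, -0.1, 0, 0, 0, 0, 0, 0, 0, 0, 0, 0, 0, 0, 0, 0, 0]
}}

```text
time: 3.57
position: [0.6897, 0.0646, 0.0851]
tool_rot: [0.997, 0.071, 0.001, 0.0]
ft_force: [-0.3, -0.6, 9.5]
grip_width: 0.0003
grip_force: 4.5
```

Bottomed at 9.5 N, so the button is pressed. I'll lift, go back on the robot's side of the track and look at the gates with the wrist camera.

Emit:
{"op": "send_rows", "data": {
  "increments": [0, 0, 0, 0, 0, 1, 0, 0, 0, 0, 0, 0, 3, 0, 0, 0, 0, 0, 0, 3, 0, 0, 0, 0, 0, 0, 3, 0, 0, 0, 0, 0, 0, 3, 0, 0, 0, 0, 0, 0, 3, 0, 0, 0, 0, -2.5, -1.4, 0, 0, 0, 0, 0, -2.5, -1.4, 0, 0, 0, 0, 0, -2.5, -1.4, 0, 0, 0, 0, 0, -2.5, -1.4, 0, 0, 0, 0, 0, -2.5, -1.4, 0, 0, 0, 0, 0, -2.5, -1.4, 0, 0, 0, 0, 0, -2.5, -1.4, 0, 0, 0, 0, 0, -2.5, -1.4, 0, 0, 0, 0, 0, -2.5, -1.4, 0, 0, 0, 0, 0, -2.5, -1.4, 0, 0, 0, 0, 0, -2.5, -1.4, 0, 0, 0, 0, 0, 0, 0, 0, 0, 0, 0, 0, 0, 0, 0, 0]
}}

```text
time: 5.15
position: [0.4122, -0.0893, 0.2431]
tool_rot: [0.998, 0.07, -0.001, -0.001]
ft_force: [0.9, -0.1, 0.2]
grip_width: 0.0004
grip_force: 0.0
```

Run:
```python
from h import *
c=snap('wrist','w2'); W=world(c); X,Y,Z=np.moveaxis(W,-1,0); im=c['image'].astype(int)
print(robot.get_obs()['position'])
m=(X>.35)&(X<.6)&(Y>-.45)&(Y<.3)&(Z>.1)&(Z<.122)&(im.max(-1)<90)
k,l,s,ce=cv2.connectedComponentsWithStats(m.astype(np.uint8))
for i in range(1,k):
    if s[i,4]>60: p=W[l==i]; print(s[i],p.mean(0).round(4),cv2.minAreaRect(p[:,:2].astype(np.float32)),np.median(p[:,2]))
m=(X>.4)&(X<.58)&(Y>-.28)&(Y<.25)&(abs(Z-.056)<.006)&(im.min(-1)>100)
p=W[m][:,:2].astype(np.float32); print(len(p),np.median(W[m][:,2]),cv2.minAreaRect(p),cv2.fitLine(p,cv2.DIST_HUBER,0,.01,.01).ravel())
```

```text
[ 0.41354131 -0.08936688  0.24331693]
[185  59  27  26 599] [ 0.5174 -0.0281  0.1104] ((0.5180321335792542, -0.02741747349500656), (0.020048877224326134, 0.021886324509978294), 8.37537670135498) 0.1110346973034724
[331  59  29  26 617] [ 0.5361 -0.1572  0.1103] ((0.5363444089889526, -0.1583535224199295), (0.019823139533400536, 0.02126396633684635), 7.5492777824401855) 0.11107400965614418
[ 42  60  35  26 715] [0.5001 0.095  0.1097] ((0.49968796968460083, 0.09753694385290146), (0.020168129354715347, 0.0231388658285141), 8.761041641235352) 0.11087969718370899
[486 106  18  44 332] [ 0.5083 -0.3123  0.1037] ((0.5078698396682739, -0.3132779002189636), (0.04046505689620972, 0.006211202125996351), 8.463468551635742) 0.10405599381761496
[ 63 169  30  22 567] [0.4027 0.0814 0.1096] ((0.40164467692375183, 0.0832926481962204), (0.019984375685453415, 0.022817013785243034), 7.290022850036621) 0.11082506016535591
[192 168  24  23 499] [ 0.4205 -0.0419  0.1102] ((0.41971275210380554, -0.04133982956409454), (0.02080361545085907, 0.021989384666085243), 7.138801574707031) 0.11097189172165968
[324 168  26  22 508] [ 0.439  -0.1715  0.1101] ((0.43857747316360474, -0.17273156344890594), (0.019728384912014008, 0.022382473573088646), 9.92424201965332) 0.11104904883633407
9996 0.05419283771840464 ((0.4865134060382843, -0.03670291602611542), (0.08409126847982407, 0.4930481016635895), 7.962525367736816) [ 0.14207804 -0.98985547  0.47049683 -0.04358721]
```

View pics/w2.png

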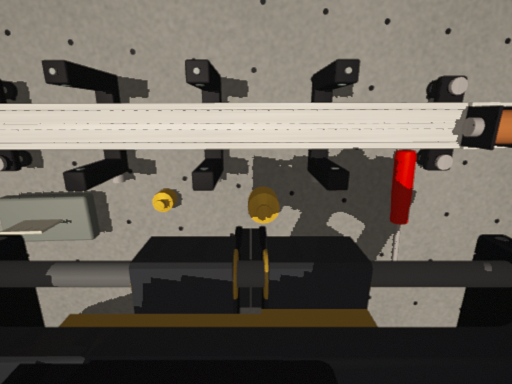

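The wrist view shows all six prongs cleanly:

| Gate | Prong pixels | Beam centre |
|---|---|---|
| First | (345,72) and (337,178) | (0.4875, -0.1655) |
| Middle | (200,72) and (204,178) | (0.469, -0.034) |
| Third | (60,72) and (78,178) | (0.451, 0.090) |

The magnet's cheek is at y -0.313, so I'll go down at (0.493, -0.203).

Emit:
{"op": "send_rows", "data": {
  "increments": [0, 0, 0, 1.6, -2.3, 0, 0, 0, 0, 0, 1.6, -2.3, 0, 0, 0, 0, 0, 1.6, -2.3, 0, 0, 0, 0, 0, 1.6, -2.3, -2, 0, 0, 0, 0, 1.6, -2.2, -2, 0, 0, 0, 0, 0, 0, 0, 0, 0, 0, 0, 0, 0, 0, 0, 0, 0, 0, 0, 0, 0, 0]
}}

```text
time: 5.87
position: [0.4939, -0.2023, 0.2027]
tool_rot: [0.997, 0.071, -0.001, -0.001]
ft_force: [0.6, 1.1, 0.2]
grip_width: 0.0004
grip_force: 0.0
```

Emit:
{"op": "send_rows", "data": {
  "increments": [0, 0, 0, 0, 0, -2, 0, 0, 0, 0, 0, 0, -2, 0, 0, 0, 0, 0, 0, -2, 0, 0, 0, 0, 0, 0, -2, 0, 0, 0, 0, 0, 0, -1.6, 0, 0, 0, 0, 0, 0, -0.7, 0, 0, 0, 0, 0, 0, 0, 0, 0, 0, 0, 0, 0, 0, 0, 0, 0, 0, 0, 0, 0, 0]
}}

```text
time: 6.62
position: [0.4945, -0.2034, 0.1015]
tool_rot: [0.997, 0.071, 0.001, 0.001]
ft_force: [-0.1, 0.4, 0.5]
grip_width: 0.0005
grip_force: 0.0
```

Emit:
{"op": "send_rows", "data": {
  "increments": [0, 0, 0, -0.2, 1, -0.2, 0, 0, 0, 0, -0.2, 1, -0.1, 0, 0, 0, 0, -0.2, 1.2, 0, 0, 0, 0, 0, -0.2, 1.2, 0, 0, 0, 0, 0, -0.2, 1.2, 0, 0, 0, 0, 0, -0.2, 1.2, 0, 0, 0, 0, 0, -0.2, 1.2, 0, 0, 0, 0, 0, -0.2, 1.2, 0, 0, 0, 0, 0, -0.1, 1.2, 0, 0, 0, 0, 0, 0, 0, 0, 0, 0, 0, 0, 0, 0, 0, 0]
}}

```text
time: 7.53
position: [0.4768, -0.0986, 0.0973]
tool_rot: [0.997, 0.072, 0.0, 0.0]
ft_force: [0.9, 0.3, 0.8]
grip_width: 0.0003
grip_force: 0.0
```

Emit:
{"op": "send_rows", "data": {
  "increments": [0, 0, 0, -0.17, 1.3, 0, 0, 0, 0, 0, -0.17, 1.3, 0, 0, 0, 0, 0, -0.17, 1.3, 0, 0, 0, 0, 0, -0.17, 1.3, 0, 0, 0, 0, 0, -0.17, 1.3, 0, 0, 0, 0, 0, -0.17, 1.3, 0, 0, 0, 0, 0, -0.17, 1.3, 0, 0, 0, 0, 0, -0.17, 1.3, 0, 0, 0, 0, 0, -0.17, 1.3, 0, 0, 0, 0, 0, 0, 0, 0, 0, 0, 0, 0, 0, 0, 0, 0]
}}

```text
time: 8.45
position: [0.4609, 0.0186, 0.0973]
tool_rot: [0.997, 0.072, -0.0, -0.0]
ft_force: [-0.7, 0.3, -1.0]
grip_width: 0.0005
grip_force: 0.0
```

On the line (x should be 0.461 here). Continuing through the third gate.

Emit:
{"op": "send_rows", "data": {
  "increments": [0, 0, 0, -0.18, 1.3, 0, 0, 0, 0, 0, -0.18, 1.3, 0, 0, 0, 0, 0, -0.18, 1.3, 0, 0, 0, 0, 0, -0.18, 1.3, 0, 0, 0, 0, 0, -0.18, 1.3, 0, 0, 0, 0, 0, -0.18, 1.3, 0, 0, 0, 0, 0, -0.18, 1.3, 0, 0, 0, 0, 0, -0.18, 1.3, 0, 0, 0, 0, 0, -0.18, 1.3, 0, 0, 0, 0, 0, -0.18, 1.1, 0, 0, 0, 0, 0, 0, 0, 0, 0, 0, 0, 0, 0, 0, 0, 0]
}}

```text
time: 9.45
position: [0.4435, 0.1456, 0.0972]
tool_rot: [0.997, 0.071, 0.0, 0.0]
ft_force: [0.2, 0.2, 0.2]
grip_width: 0.0002
grip_force: 0.0
```

Now 55 mm past the third beam, so I'll lift clear.

Emit:
{"op": "send_rows", "data": {
  "increments": [0, 0, 0, 0, 0, 1, 0, 0, 0, 0, 0, 0, 2, 0, 0, 0, 0, 0, 0, 3, 0, 0, 0, 0, 0, 0, 3, 0, 0, 0, 0, 0, 0, 3, 0, 0, 0, 0, 0, 0, 2, 0, 0, 0, 0, 0, 0, 0, 0, 0, 0, 0, 0, 0, 0, 0, 0, 0, 0, 0, 0, 0, 0]
}}

```text
time: 10.2
position: [0.4427, 0.145, 0.2364]
tool_rot: [0.998, 0.07, -0.001, 0.0]
ft_force: [0.3, -0.3, 0.3]
grip_width: 0.0005
grip_force: 0.0
```

Run:
```python
from h import *
print(robot.get_obs()['position'])
c=snap('scene','s2'); W=world(c)
a=dict(np.load('scene1.npz')); Wa=world(a)
for u,v in((290,250),(248,154),(290,163),(332,172),(238,176),(282,186),(326,196)):
    f=lambda W:np.nanmedian(W[v-2:v+3,u-2:u+3].reshape(-1,3),0).round(3)
    print(f(Wa),f(W))
print(robot.hand_in())
```

```text
[0.44274191 0.1449759  0.23644559]
[0.691 0.07  0.072] [0.69  0.07  0.071]
[ 0.441 -0.166  0.11 ] [ 0.442 -0.167  0.11 ]
[ 0.424 -0.038  0.111] [ 0.424 -0.039  0.11 ]
[0.408 0.087 0.11 ] [0.408 0.087 0.11 ]
[ 0.54  -0.154  0.111] [ 0.538 -0.154  0.111]
[ 0.522 -0.023  0.111] [ 0.523 -0.024  0.11 ]
[0.506 0.1   0.109] [0.506 0.101 0.11 ]
the job is handed in; nothing more can be done
None
```

Reset pressed, then one low run from the magnet's end through all three gates, out past the last and lifted clear; a scene-camera check found the gates unmoved to about 2 mm and the button up again, the loose things weren't re-measured, and the job is handed in (no verdict returned).

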